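# Empty the vial tray and hold the recessed reset

## Robot

A 6-joint arm with a two-finger parallel gripper is mounted at the origin on the work surface; the furniture and walls round the work are solid. World frame = base frame: x ahead of the robot, y to its left, z up, the work surface at z = 0. Lengths are in mm, angles in rad, forces in N, time in s.
With the tool pointing down it reaches from about 350 to 975 mm from the base axis. Payload 4.9 kg.
Tool frame: the origin (TCP) lies midway between the tips of the shut fingers; the grasp point (between the pads) lies 19 mm behind it; z points along the fingers, y is the line along which they close (so a half turn about z gives the same grasp; the last joint's range is limited). The gripper opens to 85 mm and grips with 20 to 120 N. Pads are 22 mm wide; open, the fingers measure 114 mm over their backs; the gripper's body (76 mm by 85 mm) begins 54 mm behind the grasp point. The pads swing forward as they close: fully open they stand 13 mm farther back than shut.
Start: joints at [-1.393, 0.053, 1.613, -0, 1.476, -0.119], TCP at [182.783, -597.655, 231.304] pointing down, gripper open.
Joint ranges: [-3.01, 3.01], [-1.01, 2.22], [0.06, 2.58], [-1.02, 4.17], [0.09, 2.62], [-3.14, 3.14]. Speed limits (rad/s): [2.57, 2.57, 3.14, 3.14, 3.14, 3.14].

## Interface

Orientations are given as [roll, pitch, yaw] about the fixed x, y, z axes, in that order (R = Rz(yaw) Ry(pitch) Rx(roll)).
In Python, from cell import get_state, viewer, arm, spot_in, place_of gives the robot as it stands. The module is installed in compiled form; this text tells all that it offers.
- The arm moves only by the tool apply_moves, never from a script. Its argument "deltas" is a list that holds one entry, the list of rows, each a list of 7 numbers: the shift along the world's x, y, z in m, then the turn, a rotation vector about the world's x, y, z in degrees, then the closure, from 0 (fully open) to 1 (shut). In form: [[[dx, dy, dz, wx, wy, wz, jaw], ...]]. A call has exactly 5 rows; each row is the pose to reach, as a shift and turn from the pose commanded when the call began; what a row does not reach only later rows make up. A row lasts 1/10 s, in which the tool goes at most 50 mm and 8.59 degrees, less where a joint would pass 70% of its speed; a pose out of reach is approached as far as the arm can. A call with a gripper value outside its range is refused whole. The fingers move at their own pace and stop on an object; the grip force is fixed at half the most. Time passes only in rows, so rows that repeat a pose let the fingers close, or fill a call up. It gives the time, the measured TCP pose, the force, the opening and the grip force at its end, in the units of the state.
- get_state(): the state, without advancing time (a new reading comes with each control period).
- viewer.grab_frame(name): name is "side" or "top"; returns a dict with "pixels" (420x560x3 uint8, blue, green, red), "fov_y" (degrees; the focal length in pixels is half the picture's height over the tangent of half this angle, whatever the lens; pixels are square), "cx", "cy" (the principal point, pixels), "R" (3x3) and "t" (3): a world point X has camera coordinates R X + t. Camera axes: x right, y down, z forward; pixel columns grow to the right and rows downward; lengths in mm; the calibration is good to about 2 mm. A picture is of the moment at which its call begins. There is no depth.
- arm.finish_job(): hands the job in; it is judged then, once.
Trained networks look in the newest picture that a camera, given by its name, has taken for a name from the list of things; names that differ only in an ending like _2 or _b are one class to them, and where a whole thing is asked for, a point or a joint stands for the part that bears it (a point fixed in the world has none). Each returns a list of dicts, best first, with "conf" (0 to 1); they miss things now and then, are a little off and sometimes report something else, mostly with a low value. They report only what shows in the picture. A call takes as long as a camera call. They do not tell look-alikes from the thing itself.
- spot_in(camera, label): "box" ([left, top, right, bottom] in pixels, round what is visible of it).
- place_of(camera, label): "at" ([column, row] in pixels: a listed point, or the origin of a listed thing).
The state is a dict: "t": time; "joints": joint angles; "joint_velocities": joint speeds; "joint_efforts": joint torques, N m; "eef_pos": TCP position; "tool_rot": TCP orientation; "ft_force": force on the tool from outside, world axes, zero at the start; "moment": the same for the moment, N m; "finger_gap": finger opening in mm; "gripper_force": force on a finger pad.
Only numpy, scipy, OpenCV 4.12 (cv2) and the standard library are available. Lean on these libraries where they do the work, as an engineer would, in place of code of your own. Each camera call takes 0.05 s, during which the arm holds its last target. There are 200 camera calls.

## Task

Lift the handle of the disposal unit's small hinged tray to tip all four spent indicator vials into the hopper, and let the tray back down. Then draw the stylus out of its stand, put it down through the round hole in the unit's front panel and hold the recessed reset button fully down: finish like that, still gripping the stylus and pressing. Leave everything else on the table as it is.

Things in the scene. Friction and masses are not known exactly. Their poses are not given: they have to be found in the camera images.
- unit: white disposal unit fixed to the table, 180 (x) x 200 (y) x 85 mm, turned up to 0.25 rad. Origin on the table, 95 mm behind its front face. x from front to back (away from the robot), y from tray to hopper (to the left), z up. Panel strip along the front (x -95 to -27 mm, flat top 85 mm high); behind it the tray (y -95 to 0 mm) and the hopper (y 0 to 105 mm)
- hopper_floor (a point): centre of the hopper's inner floor, 14 mm above the table; axes as the unit. The hopper is open at the top, inside 100 (x) x 100 (y) mm; walls 5 mm thick rise to 130 mm above the table on all sides but the tray's
- tray (a joint): tipping angle of the steel tray, rad: 0 = level, at rest; grows as the handle is lifted, to 1.2 at the stop. Tray 98 x 94 mm, walls 22 mm high on three sides, open towards the hopper, 0.25 kg; it falls back by its own weight if let go. Hinged along the unit's x
- tray_hinge (a point): a point on the tray's hinge axis (middle of the tray's width), 85 mm above the table; axes as the unit, the hinge runs along its x
- tray_handle (a point): middle of the tray's handle, a level round black bar 12 mm thick, 92 mm long, parallel to the hinge; with the tray level, 140 mm from the hinge towards the unit's -y and 18 mm above it (103 mm above the table). 40 mm clear of the tray's wall, on two 7 mm stems 76 mm apart, nothing underneath. Its axes turn with the tray
- reset_hole (a point): centre of the round hole in the front panel, at the level of the flat panel top, 85 mm above the table; axes as the unit. Hole 14 mm across, with a grey rim ring round it 23 mm across and 2.5 mm high. The button lies inside, its top 24 mm below this point
- reset_button (a joint): how far the recessed button is pressed, m: 0 = out, 0.005 = fully down. Spring: about 2 N to start, 5 N fully down, and it comes back up when let go. Cap 12 mm across, moves straight down
- stand: stylus stand, grey block 56 x 56 mm on a 64 mm rubber foot, 62 mm tall, fixed to the table, with an upright hole 10 mm across in the middle. Origin below the hole, on the table. It may stand nearer the robot or farther off, having changed places with the timer
- stylus: stylus, 106 mm long, 60 g, upright in the stand, tip down: steel pin 7 mm across (2 to 54 mm along z), collar 22 mm across (54 to 58 mm) resting on the stand's top, black square grip 16 x 16 mm (58 to 108 mm). Origin on its axis 2 mm below the tip (8 mm above the table in the stand); z along the axis towards the grip
- stylus_tip (a point): flat tip of the stylus pin, 2 mm along z from its origin
- stylus_grip (a point): middle of the upper grip of the stylus, 88 mm along z from its origin (96 mm above the table in the stand); x and y axes square to the grip's faces
- vial_0: spent indicator vial: white plastic cylinder 20 mm across with a grey cap 22 mm across, 32 mm tall overall, 20 g; origin at the centre of its underside, z along its axis towards the cap. Stands loose in the tray at the start
- vial_1: spent indicator vial: white plastic cylinder 20 mm across with a grey cap 22 mm across, 32 mm tall overall, 20 g; origin at the centre of its underside, z along its axis towards the cap. Stands loose in the tray at the start
- vial_2: spent indicator vial: white plastic cylinder 20 mm across with a grey cap 22 mm across, 32 mm tall overall, 20 g; origin at the centre of its underside, z along its axis towards the cap. Stands loose in the tray at the start
- vial_3: spent indicator vial: white plastic cylinder 20 mm across with a grey cap 22 mm across, 32 mm tall overall, 20 g; origin at the centre of its underside, z along its axis towards the cap. Stands loose in the tray at the start
- timer: bystander: white timer with a black knob, 62 x 62 x 44 mm, origin at its underside
- haemostat: bystander: steel haemostat lying flat, 56 x 140 x 7 mm, origin at its underside
- gallipot: bystander: small steel bowl, 79 mm across, 40 mm tall, origin at its underside
- marker: bystander: white marker pen with a dark cap, 18 x 130 x 19 mm, origin at its underside
- instrument_box: bystander: closed steel instrument box, 109 x 188 x 42 mm, origin at its underside
There are look-alikes about, which are no part of the job. What is shaped like the vial_3 but yellow is not meant. What is shaped like the stylus but green is not meant.

How it is judged (in metres and radians):
On the way, in this order (a step that is already met when the one before it is completed fails the run):
1. the tray is tipped up by its handle (value of joint tray above 0.6 rad), for 0.1 s.
2. all four vials lie in the hopper and the tray is back down (x of vial_0 in the frame of hopper_floor between -0.055 and 0.055 m and y of vial_0 in the frame of hopper_floor between -0.055 and 0.055 m and z of each of vial_0, vial_1, vial_2, vial_3 in the frame of hopper_floor below 0.06 m and x of vial_1 in the frame of hopper_floor between -0.055 and 0.055 m and y of vial_1 in the frame of hopper_floor between -0.055 and 0.055 m and x of vial_2 in the frame of hopper_floor between -0.055 and 0.055 m and y of vial_2 in the frame of hopper_floor between -0.055 and 0.055 m and x of vial_3 in the frame of hopper_floor between -0.055 and 0.055 m and y of vial_3 in the frame of hopper_floor between -0.055 and 0.055 m and value of joint tray below 0.1 rad), for 0.2 s.
3. the stylus is drawn out of its stand in the gripper (contact force between the fingers and stylus above 1 N and z of stylus_tip in the frame of stand above 0.065 m), for 0.1 s.
At the end, for the whole second after the job is handed in: All four vials in the hopper, tray down (under 0.1 rad); the gripped stylus, within 0.25 rad of upright and still, has its tip over 20 mm down the hole, within 7 mm of its axis, pushes with over 1.5 N and holds the button 4 mm or more down; no finger touches the unit (all of step 2 and value of joint reset_button above 0.004 m and contact force between stylus and unit above 1.5 N and contact force between the fingers and stylus above 1 N and horizontal distance between stylus_tip and reset_hole below 0.007 m and z of stylus_tip in the frame of reset_hole below -0.02 m and angle between stylus's own z axis and vertical below 0.25 rad and contact force between the fingers and unit below 0.5 N and linear speed of stylus below 0.03 m/s); the arm keeps its last pose, push and grip.
It fails at once if a bystander is moved by more than 30 mm (distance of any of timer, haemostat, gallipot, marker, instrument_box from where it was at the start of the episode above 0.03 m).
It also fails if it takes over 54 s, if anything falls off the work surface, if the arm or the gripper's body presses on something with over 40 N, if the wrist force passes 120 N, or if a joint passes its speed limit or range.

## Working session

There is one attempt and no reset: what is moved stays moved. The work goes in short steps, Python scripts to look and compute and a tool call to move; the robot and the scene stay as the last step left them, time stands still between calls to the robot, and variables do not carry over. Pictures are saved under pics/ and viewed, at most 10 in all, crops included, and the job is handed in when it is done.

Besides the shell and the picture viewer there is one more tool, called as name([rows], argument=value, ...), one row to a line, values as JSON. apply_moves: Moves the arm, as the interface text tells. Its arguments: {"type":"object","properties":{"deltas":{"type":"array"}},"required":["deltas"]}

```bash
mkdir -p pics; cat > h.py <<'E'
import numpy as np, cv2
from cell import get_state, viewer, arm, spot_in, place_of
def K(f):
    F=f["pixels"].shape[0]/2/np.tan(np.radians(f["fov_y"])/2); return F
def ray(f,p):
    F=K(f); d=np.array([(p[0]-f["cx"])/F,(p[1]-f["cy"])/F,1.]); R=np.array(f["R"]);t=np.array(f["t"])
    return -R.T@t, R.T@d
def atz(f,p,z):
    c,d=ray(f,p); return c+d*(z-c[2])/d[2]
def proj(f,X):
    q=np.array(f["R"])@np.array(X,float)+np.array(f["t"]); F=K(f); return np.array([F*q[0]/q[2]+f["cx"],F*q[1]/q[2]+f["cy"]])
def tri(f1,p1,f2,p2):
    c1,d1=ray(f1,p1);c2,d2=ray(f2,p2);d1/=np.linalg.norm(d1);d2/=np.linalg.norm(d2)
    s=np.linalg.lstsq(np.stack([d1,-d2],1),c2-c1,rcond=None)[0]
    a=c1+d1*s[0];b=c2+d2*s[1]; return (a+b)/2,np.linalg.norm(a-b)
E
python3 - <<'E'
from h import *
np.set_printoptions(precision=1,suppress=True)
fs={}
for c in("side","top"):
    f=fs[c]=viewer.grab_frame(c); cv2.imwrite(f"pics/{c}0.png",f["pixels"])
    print(c,"cam",-np.array(f["R"]).T@np.array(f["t"]),f["fov_y"])
H=dict(tray_handle=103,tray_hinge=85,reset_hole=85,hopper_floor=14,unit=0,stand=0,stylus=8,stylus_grip=96,vial_0=85,timer=0,haemostat=0,gallipot=0,marker=0,instrument_box=0)
for n,z in H.items():
    for c in fs:
        for r in place_of(c,n)[:5]:
            print(n,c,np.array(r["at"]),round(r["conf"],2),atz(fs[c],r["at"],z))
print(get_state())
E
```

```text
side cam [928.7 446.9 986.4] 45.663883774250806
top cam [ 389.   -87.3 1227.2] 43.529217116644396
tray_handle side [270.4 227.4] 0.77 [558.9 -76.3 103. ]
tray_handle top [271.5 179.4] 0.79 [563.3 -84.5 103. ]
tray_handle top [343.  244.1] 0.56 [ 422.8 -236.6  103. ]
tray_hinge side [306.3 282.4] 0.79 [578.4  70.1  85. ]
tray_hinge side [290.2 269.9] 0.23 [585.6  26.2  85. ]
tray_hinge top [201.8 174.7] 0.93 [577.2  68.2  85. ]
tray_hinge top [212.1 188.5] 0.35 [546.6  45.5  85. ]
tray_hinge top [402.1 233.6] 0.15 [ 445.3 -368.4   85. ]
reset_hole side [329.1 248.7] 0.58 [486.7  37.1  85. ]
reset_hole top [215.2 220.5] 0.79 [476.4  38.4  85. ]
hopper_floor side [315.4 311.1] 0.89 [580.4 106.   14. ]
hopper_floor top [187.3 181.6] 0.66 [572.8 111.3  14. ]
unit side [315.7 292.4] 0.8 [545.2  67.    0. ]
unit side [331.1 245.5] 0.32 [435.3  -5.4   0. ]
unit top [207.1 200.1] 0.84 [530.9  66.9   0. ]
unit top [345.  167.5] 0.25 [ 606.8 -258.3    0. ]
stand side [221.2 220.1] 0.73 [ 597.3 -230.8    0. ]
stand top [335.8 172.8] 0.66 [ 594.3 -236.3    0. ]
stand top [237.1 166.6] 0.56 [610.1
[... 1334 characters left out ...]
330.5 200.9   0. ]
gallipot top [146.5 280.4] 0.89 [345.3 205.3   0. ]
marker side [233.7 155. ] 0.57 [ 445.7 -394.9    0. ]
marker top [401.9 234.5] 0.84 [ 447.4 -388.8    0. ]
instrument_box side [177.  187.7] 0.76 [ 628.4 -390.1    0. ]
instrument_box top [398.3 158.5] 0.96 [ 627.9 -385.4    0. ]
{'t': 1.5, 'joints': array([-1.4,  0.1,  1.6, -0. ,  1.5, -0.1]), 'joint_velocities': array([-0., -0.,  0.,  0.,  0., -0.]), 'joint_efforts': array([ -0. , -39.4, -37. ,  -0. ,   0. ,  -0. ]), 'eef_pos': array([ 182.8, -597.7,  231.3]), 'tool_rot': array([3.1, 0. , 0.3]), 'ft_force': array([-0.1, -1.8, -0.1]), 'moment': array([-0., -0., -0.]), 'gripper_force': 0.0, 'finger_gap': 84.9822988928804}
```

```bash
python3 - <<'E'
import cv2
a=cv2.imread("pics/top0.png")[110:310,110:450]; cv2.imwrite("pics/topc.png",cv2.resize(a,None,fx=2.35,fy=2.35,interpolation=cv2.INTER_CUBIC))
a=cv2.imread("pics/side0.png")[120:340,150:480]; cv2.imwrite("pics/sidec.png",cv2.resize(a,None,fx=2.4,fy=2.4,interpolation=cv2.INTER_CUBIC))
E
```

```text
(no output)
```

View pics/topc.png

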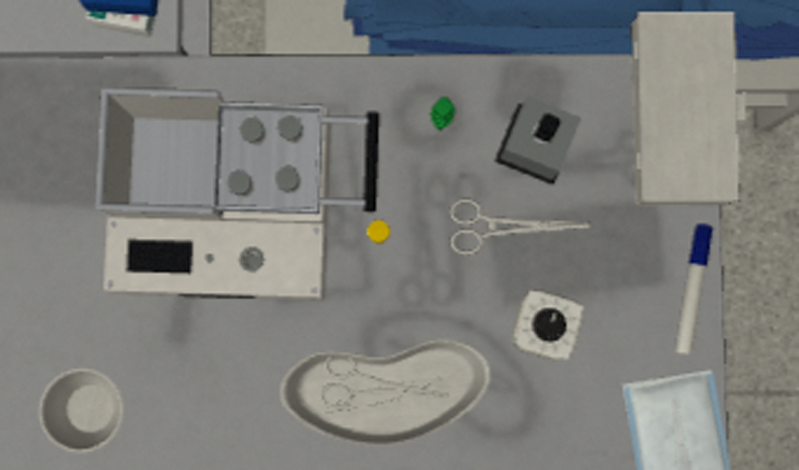

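View pics/sidec.png

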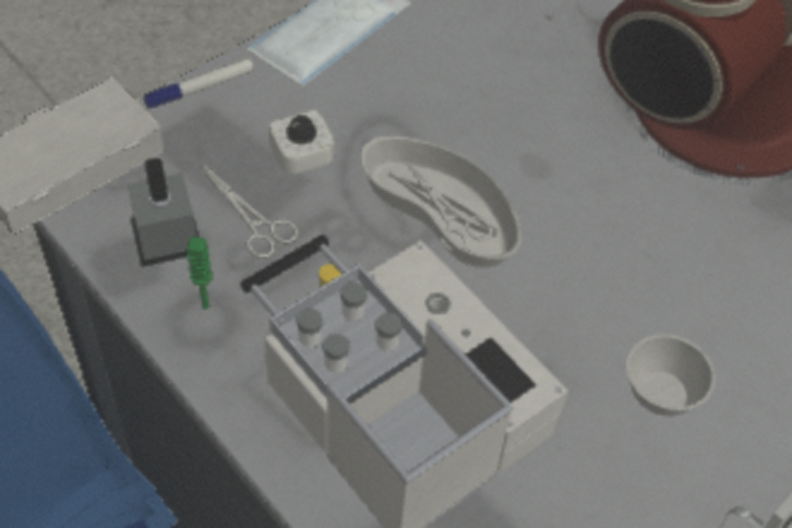

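Top crop shows: tray with 4 grey-capped vials, black handle bar at full-frame ≈(268,179), hole ring ≈(217,220), LCD black rectangle. Candidates for the stylus: black grip in the grey stand ≈(342,164), and the green look-alike ≈(298,158) – choose the black one in the stand (confirmed in side crop). Vials: four grey-capped in the tray vs the yellow one on the table ≈(270,208) – ignore yellow. The kidney dish and pads are just clutter.

```bash
python3 - <<'E'
from h import *
np.set_printoptions(precision=1,suppress=True)
T=viewer.grab_frame("top");S=viewer.grab_frame("side")
def blob(f,box,thr=50):
    l,t,r,b=box; g=f["pixels"][t:b,l:r].max(2); m=(g<thr).astype(np.uint8)
    n,lab,st,c=cv2.connectedComponentsWithStats(m); i=1+st[1:,4].argmax()
    ys,xs=np.where(lab==i); return cv2.minAreaRect(np.stack([xs+l,ys+t],1).astype(np.float32)),st[i]
rt,_=blob(T,(255,150,280,206)); rs,_=blob(S,(245,210,295,250))
print(rt,rs)
print("handle tri",tri(T,rt[0],S,rs[0]), atz(T,rt[0],105),atz(S,rs[0],106))
for r,f in((rt,T),(rs,S)):
    p=cv2.boxPoints(r); e=sorted([(np.linalg.norm(p[i]-p[(i+1)%4]),i) for i in range(4)])[:2]
    E=[atz(f,(p[i]+p[(i+1)%4])/2,106) for _,i in e]; d=E[0]-E[1]; d*=np.sign(d[0]); print(E,np.linalg.norm(d),np.arctan2(d[1],d[0]))
# black display (a rectangle on the panel) gives yaw
r,_=blob(T,(155,205,200,230)); p=cv2.boxPoints(r); P=[atz(T,q,86) for q in p]; print("lcd",[ (np.arctan2(*(P[i+1]-P[i])[[1,0]]),np.linalg.norm(P[i+1]-P[i])) for i in range(3)])
rt,_=blob(T,(332,150,355,175),55); rs,_=blob(S,(200,180,225,208),55); print("grip",rt,rs)
# hole via ring
for f,c in((T,(217,220)),(S,(332,246))):
    a=f["pixels"][c[1]-8:c[1]+9,c[0]-8:c[0]+9].min(2); print(a)
h=[(f,place_of(n,"reset_hole")[0]["at"]) for n,f in(("top",T),("side",S))]; print(h[0][1],h[1][1],tri(*h[0],*h[1]))
h=[(f,place_of(n,"tray_hinge")[0]["at"]) for n,f in(("top",T),("side",S))]; print(tri(*h[0],*h[1]))
E
```

```text
((267.6968078613281, 178.50595092773438), (4.573657989501953, 41.132633209228516), 1.7357045412063599) ((254.0, 236.0), (0.0, 0.0), 0.0)
handle tri (array([580.5, -85.5,  76.7]), np.float64(28.940502658909022)) [564.9 -76.3 105. ] [601.6 -78.4 106. ]
[array([609.6, -77.9, 106. ]), array([520.2, -74.8, 106. ])] 89.47679765709222 -0.034597696741599966
[array([601.6, -78.4, 106. ]), array([601.6, -78.4, 106. ])] 0.0 0.0
lcd [(np.float64(-1.5764784898822835), np.float64(56.335564876324824)), (np.float64(-3.1324919975979517), np.float64(26.13236817524038)), (np.float64(1.5647873309776164), np.float64(56.21470553521666))]
grip ((342.6000061035156, 163.8000030517578), (7.155416965484619, 10.733125686645508), 26.56505012512207) ((214.93243408203125, 194.59458923339844), (15.289106369018555, 5.260767459869385), 80.53767395019531)
[[165 166 166 165 164 164 164 164 163 163 164 164 164 163 162 164 163]
 [165 166 165 165 165 162 163 163 162 164 163 163 165 164 164 163 165]
 [166 166 165 166 165 164 162 162 162 162 162 163 163 164 164 163 164]
 [166 168 167 166 165 141 131 107 112 105 133 158 164 
[... 1601 characters left out ...]
 120 130 126 113 107  99  99 110 132 154 162 160]
 [163 161 160 153 113 108 116 119 113 103  96 105 115 142 158 161 160]
 [163 161 163 158 131 112 107 110 110 105 109 110 129 156 162 161 162]
 [163 162 162 162 156 140 124 122 120 124 131 127 153 161 162 162 163]
 [163 164 162 160 160 159 158 159 161 160 161 159 161 164 163 162 163]
 [162 164 163 160 159 158 162 164 164 164 163 163 161 164 161 162 161]
 [163 161 163 157 140 141 150 160 164 164 164 162 163 163 165 163 163]
 [161 161 159 145 126 130 140 147 160 161 163 162 161 163 164 164 165]]
[215.5, 216.7] [327.7, 247.2] (array([486.2,  35.6,  88.2]), np.float64(5.1362806440111))
(array([574.4,  71.7,  84. ]), np.float64(1.0323712743130977))
```

```bash
python3 - <<'E'
from h import *
np.set_printoptions(precision=1,suppress=True)
T=viewer.grab_frame("top");S=viewer.grab_frame("side")
h=(216.6,220.0),(332.,246.)
print("hole",tri(T,h[0],S,h[1]),atz(T,h[0],86.5),atz(S,h[1],86.5))
g=S["pixels"][212:246,248:294].max(2); m=(g<70).astype(np.uint8)
n,lab,st,c=cv2.connectedComponentsWithStats(m); print(st[1:][st[1:,4]>15])
i=1+st[1:,4].argmax(); ys,xs=np.where(lab==i); r=cv2.minAreaRect(np.stack([xs+248,ys+212],1).astype(np.float32)); print(r)
print("handle",tri(T,(267.7,178.5),S,r[0]),atz(T,(267.7,178.5),106),atz(S,r[0],106))
# stylus grip: top face centre from Top, blob centre from side
print("grip",tri(T,(342.6,163.8),S,(214.9,194.6)),atz(T,(342.6,163.8),105),atz(S,(214.9,194.6),91))
print(T["pixels"][156:176,333:353].max(2)); print(S["pixels"][180:212,206:224].max(2))
E
```

```text
hole (array([477.3,  35.6,  84.9]), np.float64(0.546839764828252)) [477.3  35.2  86.5] [477.9  36.5  86.5]
[[  3   6  35  24 178]]
((267.9614562988281, 229.43446350097656), (4.867393493652344, 39.95318603515625), 59.534454345703125)
handle (array([565.6, -76.3, 101.2]), np.float64(0.10454051567599817)) [564.8 -76.3 106. ] [567.6 -73.5 106. ]
grip (array([ 598.3, -240. ,   90.9]), np.float64(1.6229544031964034)) [ 596.3 -238.6  105. ] [ 597.8 -239.3   91. ]
[[101 100 101 102 101 102 101 101 102 101 101 101 103 103 104 110 117 121
  124 125]
 [102 101 101 101 101 102 100 103 101 101 101 101 101 101 101 103 103 108
  115 124]
 [102 102 102 100 102 102 101 102  76  65  53  73  96 102  99 101 100 101
  102 109]
 [103 101 102 103 102 101 101  88  48  25  21  27  46  76  96 101 102 101
  102 102]
 [103 102 101 103 103 102 101  66  29  19  20  18  22  30  45  90 102 101
  103 102]
 [103 102 102 104 103 104  78  38  21  23  18  19  20  19  18  71  97 101
  101 101]
 [102 102 102 100 102 113  67  22  20  24  18  23  22  21  19  68  94 102
  101 101]
 [103 102 102 103 115 113  62  23  22  21  2
[... 2762 characters left out ...]
 59  80 126 113 104 105]
 [106 105 105 106 106 107 110  96  70  67  74  79  92 109 124 111 107 104]
 [106 103 107 104 105 104 103 112 107 112 129 131 131 129 110 105 106 105]
 [105 105 106 104 105 106 104 101 105 118 126 130 121 112 107 106 103 104]
 [104 105 106 103 107 105 104 105  96 101 101 103 104 106 106 105 105 105]
 [105 105 105 106 104 106 105 107 104 103 105 105 103 105 108 105 106 104]
 [107 104 104 104 104 106 106 105 104 105 107 107 105 105 105 105 103 106]
 [105 106 107 105 107 106 105 105 104 105 105 104 104 106 105 106 105 103]
 [ 99 104 104 105 106 105 106 104 104 104 104 105 104 102 103 102 103 102]
 [ 84 102 104 105 103 106 104 106 104 105 103 104 102 101  97  94  92  88]]
```

apply_moves([
  [[0.028,0.039,0,0,0,0,0.6],[0.056,0.078,0,0,0,0,0.6],[0.084,0.117,0,0,0,0,0.6],[0.112,0.156,0,0,0,0,0.6],[0.14,0.195,0,0,0,0,0.6]],
])

```text
t: 2.4
eef_pos: [323.6, -401.1, 231.5]
tool_rot: [3.141, -0.0, 0.296]
ft_force: [0.4, 0.8, -0.3]
finger_gap: 34.3
gripper_force: 0.0
```

apply_moves([
  [[0.028,0.039,0,0,0,0,0.6],[0.056,0.078,0,0,0,0,0.6],[0.084,0.117,0,0,0,0,0.6],[0.112,0.156,0,0,0,0,0.6],[0.14,0.195,0,0,0,0,0.6]],
])

```text
t: 2.9
eef_pos: [463.7, -205.9, 231.7]
tool_rot: [3.141, -0.001, 0.297]
ft_force: [0.8, 0.4, 0.8]
finger_gap: 34.4
gripper_force: 0.0
```

apply_moves([
  [[0.03,0.038,0,0,0,-6,0.62],[0.06,0.076,0,0,0,-12,0.62],[0.09,0.114,-0.02,0,0,-18,0.62],[0.102,0.13,-0.06,0,0,-18,0.62],[0.102,0.13,-0.09,0,0,-18,0.62]],
])

```text
t: 3.4
eef_pos: [565.8, -74.9, 139.8]
tool_rot: [-3.141, -0.0, -0.013]
ft_force: [-1.0, -0.5, -0.6]
finger_gap: 32.5
gripper_force: 0.0
```

```bash
python3 - <<'E'
from h import *
np.set_printoptions(precision=1,suppress=True)
T=viewer.grab_frame("top");S=viewer.grab_frame("side"); s=get_state(); print(s["eef_pos"],s["tool_rot"],s["joints"],s["finger_gap"])
out=[]
for f,n,o in((S,"s",(225,150)),(T,"t",(200,130))):
    im=f["pixels"].copy(); 
    for X in (s["eef_pos"],[565.5,-76.3,103]):
        p=proj(f,X); print(n,p); cv2.circle(im,tuple(int(v) for v in p.round()),1,(0,0,255),-1)
    c=im[o[1]:o[1]+100,o[0]:o[0]+100]; out.append(cv2.resize(c,None,fx=4,fy=4,interpolation=cv2.INTER_CUBIC))
cv2.imwrite("pics/h1.png",np.hstack(out))
E
```

```text
[561.5 -75.9 135.6] [-3.1  0.  -0. ] [-0.3 -0.   1.8 -0.   1.3  1.3] 32.354544852433946
s [269.1 219.2]
s [268.  228.9]
t [267.3 177.9]
t [267.7 178.4]
```

View pics/h1.png

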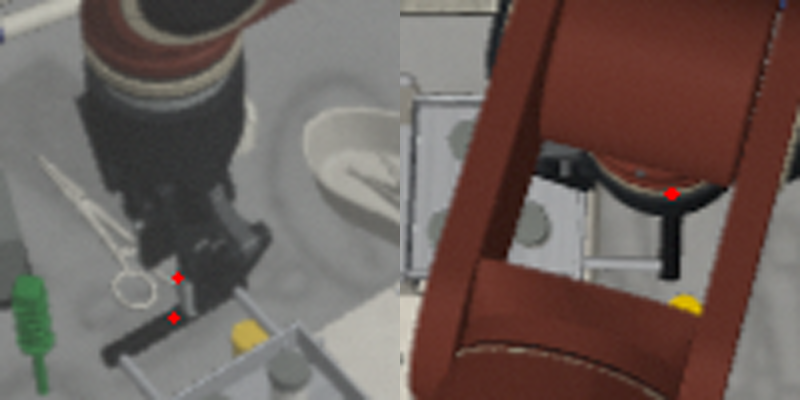

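apply_moves([
  [[0,0,-0.03,0,0,0,0.62],[0,0,-0.055,0,0,0,0.62],[0,0,-0.055,0,0,0,1],[0,0,-0.055,0,0,0,1],[0,0,-0.055,0,0,0,1]],
])

```text
t: 4.0
eef_pos: [563.3, -75.4, 86.8]
tool_rot: [-3.136, 0.004, -0.019]
ft_force: [-3.5, 9.3, -3.8]
finger_gap: 9.9
gripper_force: 58.3
```

apply_moves([
  [[0,0.0005,0.012,-5,0,0,1],[0,0.002,0.024,-10,0,0,1],[0,0.0045,0.036,-15,0,0,1],[0,0.008,0.048,-20,0,0,1],[0,0.013,0.059,-25,0,0,1]],
])

```text
t: 4.5
eef_pos: [564.1, -61.7, 145.8]
tool_rot: [2.71, -0.008, -0.018]
ft_force: [-0.6, 9.8, -9.5]
finger_gap: 9.7
gripper_force: 59.0
```

apply_moves([
  [[0,0.0055,0.011,-5,0,0,1],[0,0.012,0.021,-10,0,0,1],[0,0.0195,0.031,-15,0,0,1],[0,0.0275,0.04,-20,0,0,1],[0,0.0365,0.048,-25,0,0,1]],
])

```text
t: 5.0
eef_pos: [565.7, -25.2, 192.7]
tool_rot: [2.275, -0.017, -0.009]
ft_force: [6.2, 7.3, -14.2]
finger_gap: 9.8
gripper_force: 58.9
```

```bash
python3 - <<'E'
from h import *
S=viewer.grab_frame("side");T=viewer.grab_frame("top"); s=get_state(); print(s["eef_pos"],s["tool_rot"],s["joints"],s["finger_gap"],s["ft_force"])
o=[cv2.resize(f["pixels"][y:y+130,x:x+100],None,fx=4,fy=4,interpolation=cv2.INTER_CUBIC) for f,x,y in((S,260,200),(T,145,120))]
cv2.imwrite("pics/tip.png",np.hstack(o))
E
```

```text
[565.7760865  -24.86758311 192.87076739] [ 2.27348609 -0.01523348 -0.00745673] [ 0.19713465  0.10528341  1.79621976 -0.84981409  1.49842541  1.96461431] 9.790341744045689 [  4.21153491   4.00749706 -10.26484307]
```

View pics/tip.png

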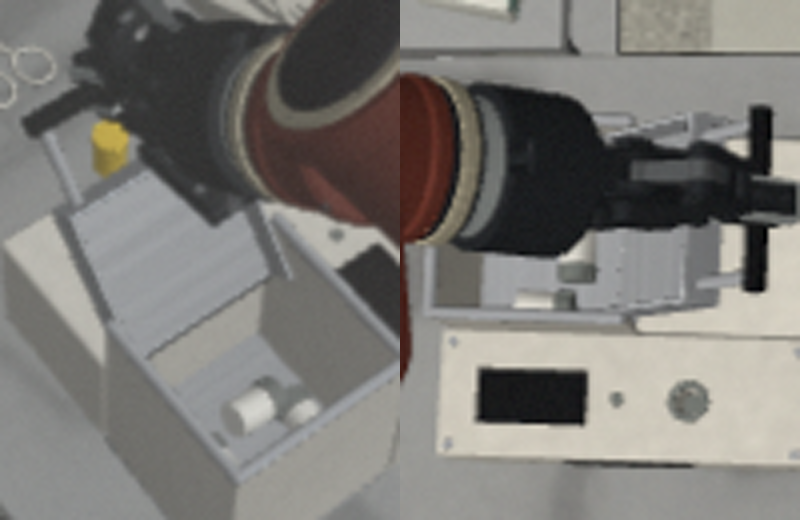

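apply_moves([
  [[0,0.004,0.003,-1,0,0,1],[0,0.008,0.006,-2,0,0,1],[0,0.0115,0.009,-3,0,0,1],[0,0.0115,0.009,-3,0,0,1],[0,0.0115,0.009,-3,0,0,1]],
])

```text
t: 5.6
eef_pos: [566.1, -14.4, 200.0]
tool_rot: [2.227, -0.016, -0.007]
ft_force: [9.1, 5.7, -17.0]
finger_gap: 9.6
gripper_force: 59.4
```

```bash
python3 - <<'E'
from h import *
S=viewer.grab_frame("side");T=viewer.grab_frame("top"); s=get_state(); print(s["eef_pos"],s["tool_rot"],s["finger_gap"],s["ft_force"])
for c in("side","top"):
    print(c,[(np.round(r["box"]),round(r["conf"],2)) for r in spot_in(c,"vial_0")])
o=[cv2.resize(f["pixels"][y:y+130,x:x+100],None,fx=4,fy=4,interpolation=cv2.INTER_CUBIC) for f,x,y in((S,260,200),(T,145,120))]
cv2.imwrite("pics/tip2.png",np.hstack(o))
E
```

```text
[566.09331947 -14.48127217 199.92390351] [ 2.22723881 -0.01625934 -0.0068198 ] 9.86335211717938 [  9.42961112   5.55527468 -16.36141164]
side [(array([306., 295., 327., 308.]), 0.56)]
top [(array([176., 196., 188., 196.]), 0.38), (array([268., 205., 276., 212.]), 0.38)]
```

apply_moves([
  [[0,-0.0115,-0.009,3,0,0,1],[0,-0.0205,-0.017,8,0,0,1],[0,-0.0285,-0.026,13,0,0,1],[0,-0.036,-0.036,18,0,0,1],[0,-0.0425,-0.046,23,0,0,1]],
])

```text
t: 6.3
eef_pos: [564.4, -56.5, 155.5]
tool_rot: [2.63, -0.01, -0.017]
ft_force: [-0.7, 10.6, -10.5]
finger_gap: 9.7
gripper_force: 59.9
```

apply_moves([
  [[0,-0.0055,-0.011,5,0,0,1],[0,-0.0105,-0.022,10,0,0,1],[0,-0.014,-0.034,15,0,0,1],[0,-0.0165,-0.046,20,0,0,1],[0,-0.018,-0.058,25,0,0,1]],
])

```text
t: 6.8
eef_pos: [563.4, -74.7, 98.7]
tool_rot: [3.064, 0.001, -0.019]
ft_force: [-6.4, 10.0, -4.2]
finger_gap: 10.1
gripper_force: 60.0
```

```bash
python3 - <<'E'
from h import *
S=viewer.grab_frame("side");T=viewer.grab_frame("top"); s=get_state(); print(s["eef_pos"],s["tool_rot"],s["finger_gap"],s["ft_force"])
o=[cv2.resize(f["pixels"][y:y+130,x:x+100],None,fx=4,fy=4,interpolation=cv2.INTER_CUBIC) for f,x,y in((S,260,200),(T,155,120))]
cv2.imwrite("pics/tip3.png",np.hstack(o))
E
```

```text
[563.37169727 -75.02326663  97.43607142] [ 3.06512047e+00  1.22466740e-03 -2.19012808e-02] 9.765369556720692 [-1.81298253 13.24024975 -5.17285229]
```

View pics/tip3.png

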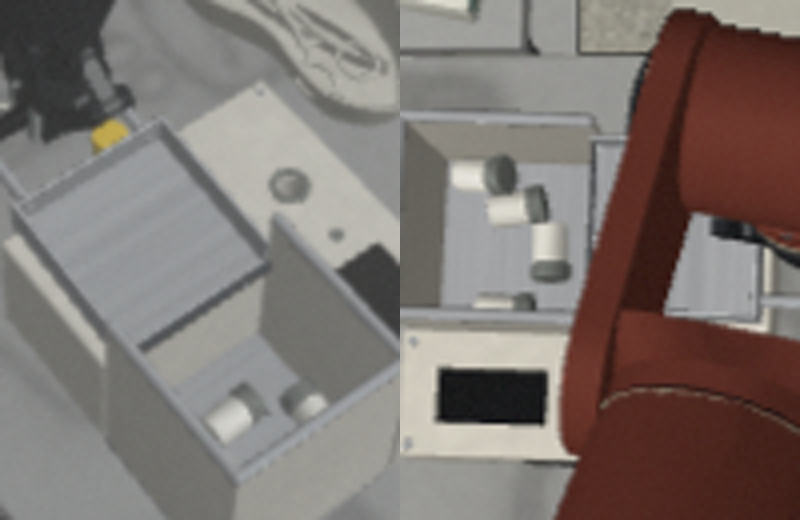

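All four vials lie in the hopper (top crop: four white cylinders at the left), and the tray is empty. Now let the tray down, release and rise.

apply_moves([
  [[0,-0.0005,-0.012,5,0,0,1],[0,-0.0005,-0.012,5,0,0,1],[0,-0.0005,-0.012,5,0,0,0.6],[0,-0.0005,-0.012,5,0,0,0.6],[0,-0.0005,0.008,5,0,0,0.6]],
])

```text
t: 7.4
eef_pos: [563.9, -77.9, 106.0]
tool_rot: [-3.142, 0.002, -0.018]
ft_force: [-0.3, -0.5, -0.4]
finger_gap: 34.0
gripper_force: 0.0
```

apply_moves([
  [[0,0,0.04,0,0,0,0.6],[0,0,0.08,0,0,0,0.6],[0,-0.03,0.11,0,0,-6,0.6],[0.01,-0.075,0.12,0,0,-12,0.6],[0.02,-0.12,0.12,0,0,-18,0.6]],
])

```text
t: 7.9
eef_pos: [587.2, -199.9, 233.2]
tool_rot: [3.14, -0.011, -0.335]
ft_force: [-0.4, 0.6, 0.2]
finger_gap: 34.2
gripper_force: 0.0
```

```bash
python3 - <<'E'
from h import *
from scipy.optimize import minimize
np.set_printoptions(precision=2,suppress=True)
F={c:viewer.grab_frame(c) for c in("top","side")}
M={}
for c,(l,t,r,b),th in(("top",(333,155,352,173),60),("side",(204,184,224,206),85)):
    im=cv2.imread(f"pics/{c}0.png"); m=np.zeros(im.shape[:2],np.uint8); m[t:b,l:r]=(im[t:b,l:r].max(2)<th)*255; M[c]=m
def sil(f,x,y,a,k=8):
    R=np.array([[np.cos(a),-np.sin(a)],[np.sin(a),np.cos(a)]]); P=[]
    for z in(67,116):
        for s in((8,8),(8,-8),(-8,8),(-8,-8)):
            P.append(proj(f,[*(R@s+[x,y]),z]))
    h=cv2.convexHull(np.float32(P)); return h
def cost(v,dbg=0):
    e=[]
    for c in F:
        h=sil(F[c],*v[:2],v[2]); l,t=(330,150) if c=="top" else (200,178)
        k=10; big=np.zeros((30*k,30*k),np.uint8); cv2.fillPoly(big,[np.int32((h+0.5-[l,t])*k)],255)
        a=cv2.resize(big,(30,30),interpolation=cv2.INTER_AREA).astype(float); e.append(np.abs(a-M[c][t:t+30,l:l+30]).sum()/255)
    return e if dbg else sum(e)
best=min(((cost((597+i,-239.5+j,a)),597+i,-239.5+j,a) for i in np.arange(-5,6,1.5) for j in np.arange(-5,6,1.5) for a in np.radians(np.arange(-45,45,5))))
r=minimize(cost,best[1:],method="Nelder-Mead",options=dict(initial_simplex=[np.add(best[1:],d) for d in([0,0,0],[1.5,0,0],[0,1.5,0],[0,0,.1])]))
print(best,r.x,r.fun,cost(r.x,1),np.degrees(r.x[2]))
for a in range(-45,45,10): print(a,round(cost((*r.x[:2],np.radians(a))),1),end="; ")
s=get_state();print(s["eef_pos"],s["tool_rot"])
E
```

```text
(np.float64(39.239215686274505), np.float64(598.0), np.float64(-240.0), np.float64(-0.5235987755982988)) [ 597.81 -239.67   -0.56] 37.599999999999994 [np.float64(18.384313725490195), np.float64(19.215686274509803)] -32.13400266806073
-45 54.4; -35 40.1; -25 41.3; -15 47.5; -5 59.9; 5 69.9; 15 77.4; 25 75.1; 35 68.2; [ 586.11 -203.2   229.9 ] [ 3.14 -0.01 -0.34]
```

apply_moves([
  [[0.006,-0.02,-0.02,0,0,-5,0.55],[0.012,-0.04,-0.06,0,0,-10,0.55],[0.012,-0.04,-0.09,0,0,-10,0.55],[0.012,-0.04,-0.09,0,0,-10,0.55],[0.012,-0.04,-0.09,0,0,-10,0.55]],
])

```text
t: 8.5
eef_pos: [597.1, -237.6, 137.6]
tool_rot: [-3.142, -0.001, -0.506]
ft_force: [0.7, -0.1, 0.9]
finger_gap: 38.1
gripper_force: 0.0
```

```bash
python3 - <<'E'
from h import *
S=viewer.grab_frame("side");T=viewer.grab_frame("top"); s=get_state(); print(s["eef_pos"],s["tool_rot"],s["finger_gap"],s["ft_force"])
o=[cv2.resize(f["pixels"][y:y+80,x:x+80],None,fx=5,fy=5,interpolation=cv2.INTER_CUBIC) for f,x,y in((S,180,150),(T,305,125))]
cv2.imwrite("pics/st.png",np.hstack(o))
E
```

```text
[ 598.39297766 -238.02789965  139.86645861] [-3.1415339  -0.00506474 -0.50523154] 38.34088703996722 [-0.1199993  -0.40756729 -0.0832503 ]
```

View pics/st.png

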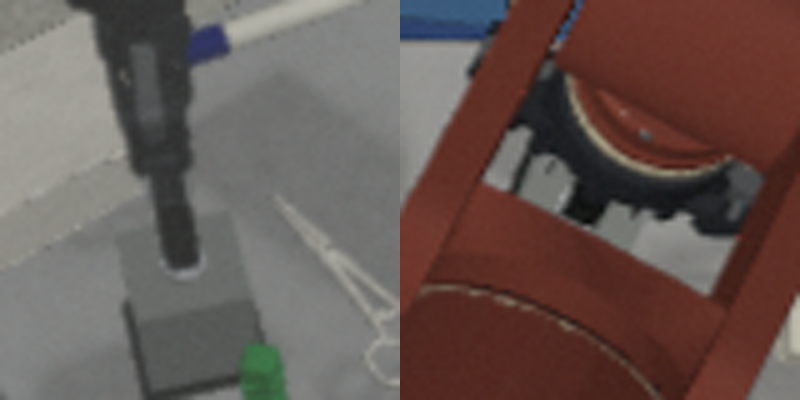

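The gripper is above the stylus; the top crop shows the black grip between the pads (≈(585,205) in the crop). Descend and grip.

apply_moves([
  [[0,-0.0015,-0.035,0,0,0,0.55],[0,-0.0015,-0.061,0,0,0,0.55],[0,-0.0015,-0.061,0,0,0,0.55],[0,-0.0015,-0.061,0,0,0,1],[0,-0.0015,-0.061,0,0,0,1]],
])

```text
t: 9.1
eef_pos: [598.7, -239.9, 78.8]
tool_rot: [-3.142, -0.005, -0.506]
ft_force: [-0.3, -0.5, 0.0]
finger_gap: 15.4
gripper_force: 58.5
```

apply_moves([
  [[0,0,0,0,0,0,1],[0,0,0.01,0,0,0,1],[0,0,0.03,0,0,0,1],[0,0,0.06,0,0,0,1],[0,0,0.09,0,0,0,1]],
])

```text
t: 9.6
eef_pos: [596.6, -239.1, 167.0]
tool_rot: [3.142, 0.0, -0.506]
ft_force: [-0.1, 0.2, -0.5]
finger_gap: 15.2
gripper_force: 58.7
```

apply_moves([
  [[0,0,0.045,0,0,0,1],[-0.02,0.035,0.06,0,0,0,1],[-0.04,0.08,0.06,0,0,0,1],[-0.06,0.125,0.06,0,0,0,1],[-0.08,0.17,0.06,0,0,0,1]],
])

```text
t: 10.1
eef_pos: [516.0, -67.9, 226.7]
tool_rot: [-3.141, -0.002, -0.507]
ft_force: [0.4, -0.0, -0.9]
finger_gap: 15.0
gripper_force: 58.8
```

apply_moves([
  [[-0.015,0.04,0,0,0,0,1],[-0.03,0.08,0,0,0,0,1],[-0.04,0.105,0,0,0,0,1],[-0.04,0.105,-0.03,0,0,0,1],[-0.04,0.105,-0.05,0,0,0,1]],
])

```text
t: 10.6
eef_pos: [476.6, 36.8, 175.8]
tool_rot: [-3.141, -0.002, -0.504]
ft_force: [-0.7, 0.4, -1.5]
finger_gap: 15.4
gripper_force: 58.8
```

```bash
cat > look.py <<'E'
from h import *
import sys
np.set_printoptions(precision=1,suppress=True)
S=viewer.grab_frame("side");T=viewer.grab_frame("top"); s=get_state(); print(s["eef_pos"],s["tool_rot"],s["finger_gap"],s["ft_force"],s["gripper_force"])
h=[477.4,35.8,85]; e=np.array(s["eef_pos"]); tip=e-[0,0,68]
for f in(S,T): print("eef",proj(f,e),"tip",proj(f,tip),"hole",proj(f,h))
for c,f in(("side",S),("top",T)):
  for n in("stylus_tip","reset_hole"): print(c,n,[(np.array(r["at"]),round(r["conf"],2)) for r in place_of(c,n)[:2]])
o=[cv2.resize(f["pixels"][y:y+60,x:x+60],None,fx=6,fy=6,interpolation=cv2.INTER_CUBIC) for f,x,y in((S,300,205),(T,187,190))]
cv2.imwrite(sys.argv[1],np.hstack(o))
E
python3 look.py pics/ho.png
```

```text
[474.6  36.3 172.9] [ 3.1  0.  -0.5] 15.432834304908244 [ 0.6  0.5 -0.3] 58.811681270599365
eef [336.2 221.4] tip [333.7 240.4] hole [331.9 246.1]
eef [211.4 218. ] tip [215.1 220.6] hole [216.4 220. ]
side stylus_tip [(array([233.3, 248.3]), 0.62), (array([306.6, 281. ]), 0.55)]
side reset_hole [(array([332.5, 248.1]), 0.77)]
top stylus_tip [(array([297.8, 164.7]), 0.53)]
top reset_hole [(array([216.7, 218.6]), 0.72), (array([342.9, 245.9]), 0.43)]
```

View pics/ho.png

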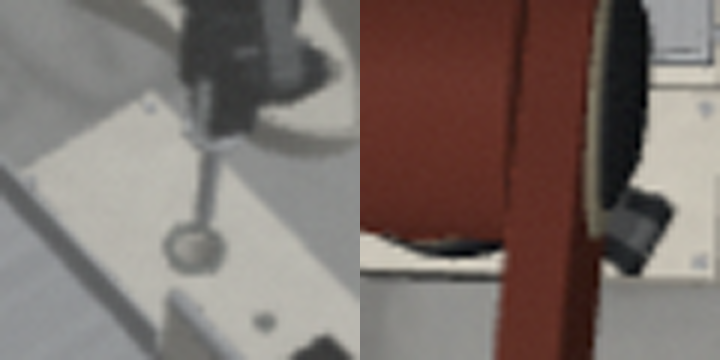

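apply_moves([
  [[0,0,-0.008,0,0,0,1],[0,0,-0.014,0,0,0,1],[0,0,-0.014,0,0,0,1],[0,0,-0.014,0,0,0,1],[0,0,-0.014,0,0,0,1]],
])

```text
t: 11.4
eef_pos: [476.9, 35.8, 161.4]
tool_rot: [-3.142, -0.0, -0.506]
ft_force: [0.4, 0.0, -0.9]
finger_gap: 15.1
gripper_force: 58.8
```

```bash
python3 look.py pics/ho2.png; python3 - <<'E'
import cv2
a=cv2.imread("pics/ho2.png")[100:300,50:300]; cv2.imwrite("pics/ho2c.png",cv2.resize(a,None,fx=2,fy=2))
E
```

```text
[476.9  35.8 161.5] [-3.1 -0.  -0.5] 15.084503650256586 [-0.1  0.1  0.5] 58.81113052368164
eef [334.7 225.1] tip [332.4 243.8] hole [331.9 246.1]
eef [212.3 217.4] tip [216.  219.9] hole [216.4 220. ]
side stylus_tip [(array([315.9, 291.5]), 0.71), (array([233.4, 248.9]), 0.52)]
side reset_hole []
top stylus_tip [(array([293.1, 164.2]), 0.62)]
top reset_hole [(array([216.7, 219.9]), 0.91)]
```

View pics/ho2c.png

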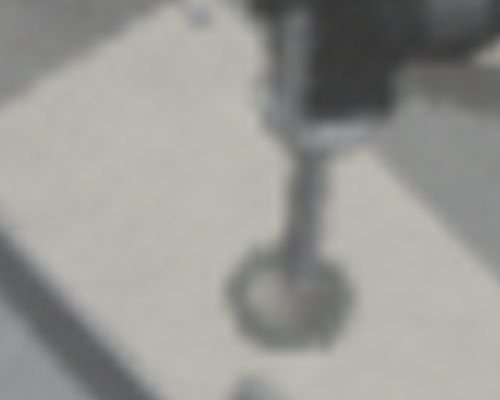

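apply_moves([
  [[0,0,-0.006,0,0,0,1],[0,0,-0.012,0,0,0,1],[0,0,-0.018,0,0,0,1],[0,0,-0.024,0,0,0,1],[0,0,-0.028,0,0,0,1]],
])

```text
t: 12.2
eef_pos: [476.3, 35.9, 132.2]
tool_rot: [3.141, 0.001, -0.506]
ft_force: [0.0, -1.0, -0.5]
finger_gap: 15.0
gripper_force: 58.8
```

apply_moves([
  [[0,0,-0.002,0,0,0,1],[0,0,-0.004,0,0,0,1],[0,0,-0.006,0,0,0,1],[0,0,-0.006,0,0,0,1],[0,0,-0.006,0,0,0,1]],
])

```text
t: 12.7
eef_pos: [476.9, 35.8, 127.8]
tool_rot: [3.142, -0.0, -0.506]
ft_force: [-1.9, -0.2, 2.9]
finger_gap: 15.3
gripper_force: 59.3
```

apply_moves([
  [[0,0,-0.0015,0,0,0,1],[0,0,-0.003,0,0,0,1],[0,0,-0.0045,0,0,0,1],[0,0,-0.0045,0,0,0,1],[0,0,-0.0045,0,0,0,1]],
])

```text
t: 13.2
eef_pos: [477.3, 35.8, 124.3]
tool_rot: [-3.141, -0.001, -0.506]
ft_force: [-4.8, 0.2, 10.7]
finger_gap: 15.4
gripper_force: 60.4
```

apply_moves([
  [[0,0,-0.001,0,0,0,1],[0,0,-0.001,0,0,0,1],[0,0,-0.001,0,0,0,1],[0,0,-0.001,0,0,0,1],[0,0,-0.001,0,0,0,1]],
])

```text
t: 13.7
eef_pos: [477.4, 35.8, 124.2]
tool_rot: [-3.141, -0.001, -0.506]
ft_force: [-6.2, -0.1, 13.9]
finger_gap: 15.5
gripper_force: 60.9
```

```bash
python3 look.py pics/end.png; python3 - <<'E'
import sys; sys.path.insert(0,".")
from h import *
s=get_state(); print(s["t"],s["eef_pos"],s["ft_force"],s["moment"],s["joint_velocities"])
E
```

```text
[477.4  35.8 124.2] [-3.1 -0.  -0.5] 15.333680426531066 [-4.7  0.5 12.5] 60.864896178245544
eef [333.2 235.7] tip [331.  253.3] hole [331.9 246.1]
eef [214.4 218.6] tip [217.8 221. ] hole [216.4 220. ]
side stylus_tip [(array([317.7, 295.4]), 0.59), (array([334.5, 252.6]), 0.55)]
side reset_hole [(array([331. , 247.2]), 0.74), (array([265.1, 230.6]), 0.2)]
top stylus_tip [(array([294.8, 162.1]), 0.54)]
top reset_hole [(array([216. , 218.2]), 0.7)]
14.0 [477.42423775  35.78853708 124.18287535] [-5.44096401  0.02468001 13.57690877] [-0.02082958  1.41754143  0.02478785] [ 0.00026873 -0.00130624  0.0004116  -0.00054291  0.00094743 -0.00127035]
```

View pics/end.png

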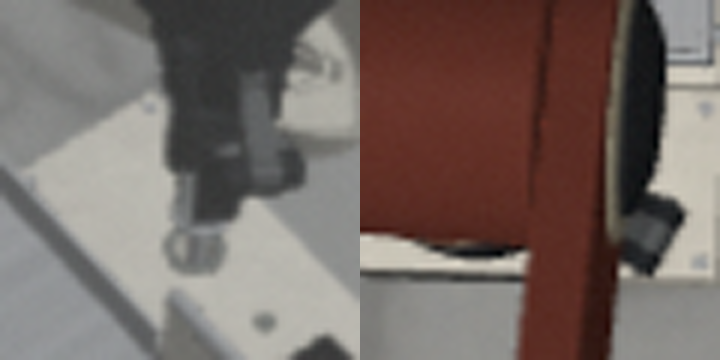

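```bash
python3 - <<'E'
from h import *
S=viewer.grab_frame("side")
print([(np.round(r["at"],1),round(r["conf"],2)) for r in place_of("side","tray_handle")[:2]], "expected ~ (268,229)")
a=cv2.imread("pics/side0.png")[205:255,240:280].astype(int); print("dark px handle region now/start",(S["pixels"][205:255,240:280].max(2)<70).sum(),(a.max(2)<70).sum())
arm.finish_job()
E
```

```text
[(array([267.4, 229.5]), 0.66), (array([336.8, 254.8]), 0.37)] expected ~ (268,229)
dark px handle region now/start 137 152
the job is handed in; nothing more can be done
```

The job is handed in: all four vials are in the hopper, the tray is back down, and the arm is still gripping the stylus and pressing the reset button against its stop with about 13 N. I haven't seen the judge's verdict.

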